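# Clamp a plaster test plate in the ratchet gauge

### The arm

A 6-joint arm with a two-finger parallel gripper is mounted at the origin on the work surface. World frame = base frame: x ahead of the robot, y to its left, z up, the work surface at z = 0. Lengths are in m, angles in rad, forces in N, time in s.
With the tool pointing down it reaches from about 0.35 to 0.975 m from the base axis. Payload 4.9 kg.
Tool frame: the origin (TCP) lies at the very end of the fingers, on their centre line; the grasp point (between the pads) lies 19 mm behind it; y points along the fingers, z is the direction in which the jaws open and shut, and the axes are right-handed (so a half turn about y gives the same grasp; the last joint's range is limited). The gripper opens to 85 mm and grips with 20 to 120 N. Pads are 22 mm wide; open, the fingers measure 114 mm over their backs; the gripper's body (76 mm by 85 mm) begins 54 mm behind the grasp point. The pads swing forward as they close: fully open they stand 13 mm farther back than shut.
Start: joints at [-1.386, 0.053, 1.613, -0, 1.476, -0.119], TCP at [0.187, -0.596, 0.231] pointing down, gripper open.
Joint ranges: [-3.01, 3.01], [-1.01, 2.22], [0.06, 2.58], [-1.02, 4.17], [0.09, 2.62], [-3.14, 3.14]. Speed limits (rad/s): [2.57, 2.57, 3.14, 3.14, 3.14, 3.14].

### API

Orientations are given as a unit quaternion [w, x, y, z].
In Python, from bench import r, kin, status, imaging, order gives the robot as it stands. Calls block until the motion is done:
- r.move_pose(position, orientation): joint-space move of the TCP to a pose.
- r.movel(position, attitude=None, feed=0.15, guard=None): straight line of the TCP; attitude=None keeps the orientation; feed is the mean speed in m/s. With guard (N) it stops when the force on the tool has changed by that much, and returns True; else False.
- r.movej(angles): joint-space move.
- r.move_gripper(opening, grasp_force=None): opening from 0.0 (shut) to 1.0 (fully open); grasp_force is the grip in N (None keeps the last); returns when the fingers have stopped.
- r.dwell(seconds).
- kin.inverse_kinematics(position, orientation): joint angles nearest the present ones, or None.
- status.read_state(): the state.
- imaging.get_image(name): name is "side" or "top"; returns a dict with "color" (384x512x3 uint8, red, green, blue), "depth" (384x512 float32, m along the optical axis (not along the pixel's ray), 0 where there is no reading), "K" (3x3 intrinsics, pixels), "dist" ([k1, k2, p1, p2, k3] as OpenCV has them; the pictures are not rectified), "R" (3x3) and "t" (3): a world point X has camera coordinates R X + t. Camera axes: x right, y down, z forward; pixel columns grow to the right and rows downward; lengths in m; the calibration is good to about 2 mm. A picture is of the moment at which its call begins.
A pose or a line that the arm cannot do raises r.PlanningError and nothing moves.
- order.hand_in(): hands the job in, once; it reports no verdict.
The state is a dict: "clock": time; "q": joint angles; "joint_velocities": joint speeds; "joint_efforts": joint torques, N m; "ee_pos": TCP position; "ee_rot": TCP orientation; "contact_force": force on the tool from outside, world axes, zero at the start; "moment": the same for the moment, N m; "finger_gap": opening from 0.0 (shut) to 1.0 (fully open).
Only numpy, scipy, OpenCV 4.12 (cv2) and the standard library are available. Lean on these libraries where they do the work, as an engineer would, in place of code of your own. Each camera call takes 0.05 s, during which the arm holds its last target. There are 200 camera calls.

### The job

Lift the tall rectangular plaster test plate up and off its hook, stand it upright on the bed of the bench gauge, midway across the steel anvil and with its broad face to it, between the anvil and the moving jaw, and let go of it. Then turn the gauge's round ratchet knob clockwise, regrasping as often as needed, until the jaw has closed on the plate and the ratchet slips at its set torque; let it slip at least a few clicks (some 20 degrees) but stop before it has slipped a third of a turn. Leave the plate clamped upright, never lay it on its side, and leave the other things as they are.

Things in the scene. Friction and masses are not known exactly. Their poses are not given: they have to be found in the camera images.
- plate: Test plate to clamp: plain off-white plaster slab 50 mm wide (y), 18 mm thick (x), 90 mm tall (z), about 0.12 kg. Origin at the centre of its underside, z up. A window 20 mm wide, 22 mm high, goes through its thickness, from 13 to 35 mm below its top edge; by it the plate hangs on one of three hooks. Its side edges, 50 mm apart, can be gripped from above.
- rack: Fixed hook rack; origin on the table under the middle hook's hanging place. Three level hooks (7 mm bars, axis 160 mm high, 110 mm apart along y) run towards the rack's -x from a rail (x = 65 mm, 160 mm high); each turns up at its end at x = -22 mm, top 171 mm high. Samples hang near x = 0. To free one raise it about 11 mm (7 to 15), then draw it level along the rack's -x by 45 mm or more.
- gauge: Fixed grey bench gauge; origin on the table straight below the foot of the anvil's face, x from the anvil to the jaw, z up. Flat bed 20 mm above the table. Steel anvil, 34 mm wide (y), 58 mm high above the bed, 22 mm thick, flat face at x = 0. The jaw faces it and starts 24 to 33 mm away. Behind the jaw a gearbox (x 90 to 154 mm, 72 mm wide, top 82 mm above the table) carries the knob.
- bed (a point): Point on the gauge's bed, midway across the anvil and 12.5 mm in front of its face (gauge x = 12.5 mm): stand the plate with the centre of its underside here; it then clears the anvil and the jaw by some 3 mm or more. The plate's thickness lies along the gauge's x. Axes as gauge.
- jaw: Moving steel jaw of the gauge, 32 mm wide, from 5 to 47 mm above the bed; origin in its clamping face, at bed height. It slides towards the anvil as the knob is turned clockwise seen from above, pushes the plate along, does not itself turn, and stays where it is left.
- knob_grip (a point): On the vertical axis of the black round ratchet knob, 117 mm above the table, where to grip it: 36 mm diameter, 100 to 130 mm high, above a 44 mm collar (82 to 88 mm). It keeps its height. Clockwise from above closes the jaw: drag 0.30 N m; 1.5 to 4 rad until tight, then at 0.44 N m it slips. A tight jaw pushes back with 0.14 N m: the torque felt after each small turn steps up by that much.
- knob (a joint): Ratchet slip: the angle (rad) by which the knob has slipped clockwise past the collar beneath it (black mark on the collar, white mark on the knob); 0 at the start, constant while the knob drives the jaw, growing only while the ratchet slips at its set torque.
- short_plate: Bystander: the shorter hanging plaster plate, 40 mm wide, 14 mm thick, 62 mm tall; origin at the centre of its underside.
- disc: Bystander: the hanging round plaster sample, 56 mm across, 14 mm thick, with a hanging lug, 82 mm tall in all; origin at its lowest point.
- vase: Bystander: small cast vase, 72 mm wide, 100 mm tall.
- cup: Bystander: cast cup, 72 mm wide, 75 mm tall.
- jar: Bystander: amber jar, 70 mm wide, 90 mm tall.
- rib: Bystander: thin wooden potter's rib, 95 x 45 x 6 mm.
Mind the look-alikes: they are no part of the job. What is shaped like the plate but red is not meant.

How it is judged:
By the outcome, as a careful person would: the job done as asked, in the order asked, and still so for the second after the job is handed in, with the robot touching nothing.
It also fails if it takes over 67 s, if anything falls off the work surface, if the arm or the gripper's body presses on something with over 40 N, if the wrist force passes 120 N, or if a joint passes its speed limit or range.

## Working session

There is one attempt and no reset: what is moved stays moved. The work goes in short steps, each a Python script; the robot and the scene stay as the last script left them, time stands still between calls to the robot, and variables do not carry over. Pictures are saved under pics/ and viewed, about 8 in all and at most 12, crops included, and the job is handed in when it is done.

```bash
ls; mkdir -p pics; cat > h.py <<'E'
import numpy as np, cv2
from bench import r, kin, status, imaging, order
def cloud(im):
    d=im["depth"]; h,w=d.shape
    u,v=np.meshgrid(np.arange(w),np.arange(h))
    p=cv2.undistortPoints(np.stack([u,v],-1).reshape(-1,1,2).astype(np.float64),im["K"],im["dist"]).reshape(h,w,2)
    c=np.dstack([p*d[...,None],d])
    W=(c-im["t"])@im["R"]
    W[d==0]=np.nan
    return W
def save(im,name,box=None,s=1):
    c=im["color"][...,::-1]
    if box: c=c[box[1]:box[3],box[0]:box[2]]
    cv2.imwrite(name,cv2.resize(c,None,fx=s,fy=s,interpolation=cv2.INTER_CUBIC))
E
python3 - <<'E'
from h import *
import pickle
s=imaging.get_image("side");t=imaging.get_image("top")
pickle.dump((s,t),open("a.pkl","wb"))
c=np.vstack([s["color"],t["color"]])
save(s,"pics/s0.png",s=1.5);save(t,"pics/t0.png",s=1.5)
for i in (s,t): print(i["K"],i["dist"],i["R"],i["t"],(i["depth"]>0).mean(), -i["R"].T@i["t"])
print(status.read_state())
E
```

```text
pics
[[455.82831957   0.         250.63298079]
 [  0.         455.82831957 188.27675662]
 [  0.           0.           1.        ]] [-0.1328358  0.         0.         0.         0.       ] [[-0.95172936 -0.30659218 -0.0145761 ]
 [-0.23044002  0.74509245 -0.62588709]
 [ 0.20275263 -0.5923162  -0.77977746]] [0.54149569 0.20960339 1.17389045] 0.9957784016927084 [0.32564898 0.70515877 1.05445427]
[[361.87715039   0.         254.05311541]
 [  0.         361.87715039 188.70381233]
 [  0.           0.           1.        ]] [-0.01655565  0.          0.          0.          0.        ] [[ 0.0077033  -0.99942555  0.03300341]
 [-0.99801678 -0.00974608 -0.06218944]
 [ 0.06247537 -0.03245889 -0.99751855]] [-0.04296366  0.55433787  1.09797924] 0.996002197265625 [ 0.4849728  -0.00189717  1.13114656]
{'clock': 0.1, 'q': array([-1.38601153e+00,  5.33188560e-02,  1.61411578e+00, -5.54617674e-07,
        1.47600493e+00, -1.18989899e-01]), 'joint_velocities': array([ 0.00014559, -0.00107996, -0.00351656, -0.0010319 ,  0.00073925,
        0.0005061 ]), 'joint_efforts': array([ 4.85125784e-04, -3.94902670e+01, -3.71361423e+01, -1.06468553e-04,
        3.91143825e-03,  3.14837820e-06]), 'ee_pos': array([ 0.18685761, -0.59583999,  0.23019303]), 'ee_rot': array([ 0.1069664 , -0.10700975,  0.69961838, -0.69831313]), 'contact_force': array([-0.17938887,  0.69904309,  0.25094958]), 'moment': array([-0.00377512,  0.00563757,  0.01301256]), 'finger_gap': 0.9980644777559704}
```

View pics/s0.png

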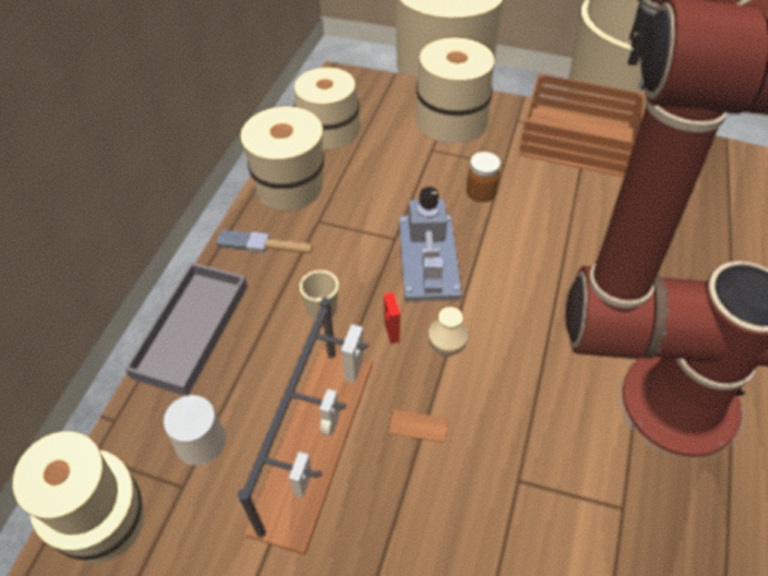

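View pics/t0.png

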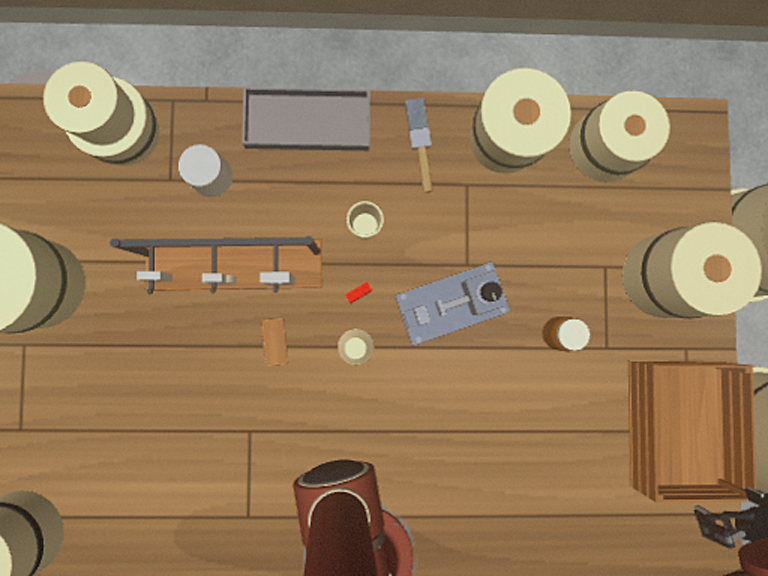

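The tall plate hangs on the hook next to the cup, at about (274,278) in the enlarged top view and (352,353) in the side view. The gauge is at about (450,303) in the top view: anvil on the left, black knob at (490,290). Next I measure both.

```bash
cat > m.py <<'E'
from h import *
import pickle
s,t=pickle.load(open("a.pkl","rb"))
def show(n,W,m):
    P=W[m]; P=P[~np.isnan(P[:,0])]
    if len(P)<4: print(n,len(P));return
    rc=cv2.minAreaRect((P[:,:2]*1000).astype(np.float32))
    print(n,len(P),"mean",P.mean(0).round(4),"z%",np.percentile(P[:,2],[2,50,98]).round(4),"rect",np.round(rc[0],1),np.round(rc[1],1),round(rc[2],1))
for n,im,b in (("top",t,(170,174,198,196)),("side",s,(222,210,252,260))):
    W=cloud(im);c=im["color"].astype(int);m=np.zeros(c.shape[:2],bool);m[b[1]:b[3],b[0]:b[2]]=1
    w=m&(c.min(2)>125)&(c.max(2)-c.min(2)<35)
    show(n+" plate",W,w)
    show(n+" plate top",W,w&(W[...,2]>.168))
W=cloud(t);c=t["color"].astype(int)
X,Y,Z=np.moveaxis(W,-1,0)
# gauge region top
box=np.zeros(c.shape[:2],bool);box[172:232,262:342]=1
for lo,hi in ((.01,.03),(.055,.072),(.072,.09),(.12,.14)):
    show(f"gauge {lo}-{hi}",W,box&(Z>lo)&(Z<hi))
rail=np.zeros_like(box);rail[155:170,70:216]=1
show("rail",W,rail&(Z>.15)&(Z<.18))
hk=np.zeros_like(box);hk[155:200,70:216]=1
for i,(a,bb) in enumerate(((92,108),(134,152),(175,195))):
    q=np.zeros_like(box);q[184:198,a:bb]=1; show("hook end",W,q&(Z>.14)&(Z<.18)&(c.max(2)<110))
for im in (s,t):
  print((im["R"]@[.55,.1,.17]+im["t"])[2])
save(t,"pics/t1.png",(165,155,345,240),4.4)
E
python3 m.py
```

```text
top plate 144 mean [0.5542 0.1562 0.1698] z% [0.0155 0.1776 0.1813] rect [556.2 171.4] [83.  24.1] 83.2
top plate top 129 mean [0.5543 0.1538 0.1776] z% [0.1698 0.178  0.1813] rect [554.5 154.5] [17.4 49.2] 4.5
side plate 276 mean [0.5575 0.1582 0.1547] z% [-0.0014  0.1748  0.1794] rect [579.5  97.2] [ 34.6 180.8] 21.1
side plate top 167 mean [0.5554 0.1577 0.1763] z% [0.1699 0.1766 0.1795] rect [555.9 155.6] [18.4 52.8] 1.7
gauge 0.01-0.03 1539 mean [ 0.5102 -0.1681  0.02  ] z% [0.0156 0.02   0.0249] rect [ 515.3 -185.3] [110.2 212.1] 19.5
gauge 0.055-0.072 94 mean [ 0.5124 -0.177   0.063 ] z% [0.055  0.0628 0.0714] rect [ 506.7 -160.4] [ 68.9 113.9] 19.7
gauge 0.072-0.09 448 mean [ 0.5255 -0.2124  0.0813] z% [0.0749 0.0811 0.0886] rect [ 516.  -188.7] [ 71.7 172.8] 20.1
gauge 0.12-0.14 126 mean [ 0.5355 -0.2406  0.1295] z% [0.1261 0.1292 0.1332] rect [ 535.5 -241.3] [33.7 32.9] 26.6
rail 793 mean [0.6151 0.2674 0.166 ] z% [0.1594 0.1658 0.1752] rect [608.9 266.2] [ 30.5 357.5] 1.3
hook end 36 mean [0.5369 0.3728 0.1654] z% [0.1569 0.1653 0.1722] rect [542.2 371. ] [15.5 34.3] 63.4
hook end 25 mean [0.5384 0.262  0.1673] z% [0.1606 0.1679 0.1723] rect [544.  259.8] [13.1 31.6] 57.8
hook end 17 mean [0.5395 0.1492 0.1671] z% [0.1608 0.1674 0.172 ] rect [544.4 143.1] [13.1 36.8] 36.9
1.0936106061969912
0.959516651434645
```

View pics/t1.png

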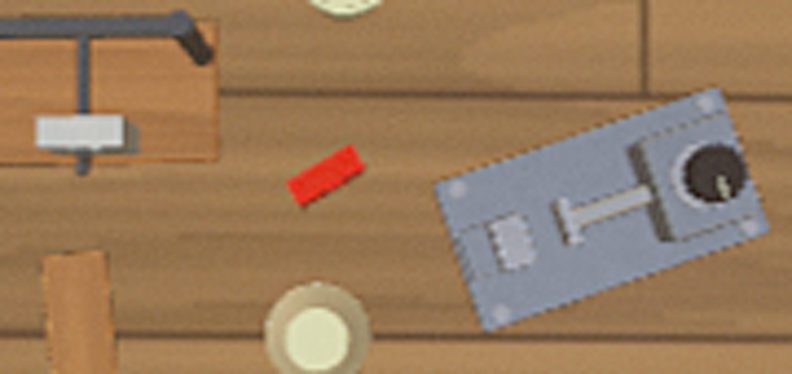

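Depth is reliable: the plate top reads 0.177 m against 0.1765 expected, and the knob top 0.129 m against 0.130. Next I fit the gauge frame, then take the grasp approach.

```bash
cat > m2.py <<'E'
from h import *
import pickle
s,t=pickle.load(open("a.pkl","rb"))
W=cloud(t);Z=W[...,2]
m=np.zeros(Z.shape,bool);m[172:232,262:342]=1
B=W[m&(Z>.01)&(Z<.03)]
rc=cv2.minAreaRect((B[:,:2]*1000).astype(np.float32))
g=m&(Z>.077)&(Z<.0865)&(W[...,1]<-.195); G=W[g]
rg=cv2.minAreaRect((G[:,:2]*1000).astype(np.float32)); print("gearbox rect",rg)
for im,n in((t,"top"),(s,"side")):
    V=cloud(im)
    D=V.reshape(-1,3);D=D[~np.isnan(D[:,0])]
    D=D[(D[:,0]>.42)&(D[:,0]<.62)&(D[:,1]<-.07)&(D[:,1]>-.31)]
    K=D[(D[:,2]>.124)&(D[:,2]<.136)];k=K[:,:2].mean(0)
    k=np.array(cv2.minEnclosingCircle((K[:,:2]*1000).astype(np.float32))[0])/1000 if n=="x" else k
    A=D[(D[:,2]>.073)&(D[:,2]<.083)&(D[:,1]>-.15)]
    a=A[:,:2].mean(0)
    u=(k-a)/np.linalg.norm(k-a); v=np.array([-u[1],u[0]])
    print(n,"knob",k.round(4),len(K),"anvil top",a.round(4),len(A),"axis deg",np.degrees(np.arctan2(u[1],u[0])).round(2),"dist",np.linalg.norm(k-a).round(4))
    for nm,Q in (("anvil",A),("jaw",D[(D[:,2]>.062)&(D[:,2]<.072)&(D[:,1]>-.2)]),("gear",D[(D[:,2]>.078)&(D[:,2]<.085)&(D[:,1]<-.17)]),("base",D[(D[:,2]>.015)&(D[:,2]<.025)])):
        q=(Q[:,:2]-a); q=np.c_[q@u,q@v]*1000
        print("  ",nm,len(q),"z",Q[:,2].mean().round(4),"x 1/5/95/99%",np.percentile(q[:,0],[1,5,95,99]).round(1),"y",np.percentile(q[:,1],[1,5,95,99]).round(1))
    # rail
    R=V[(V[...,2]>.155)&(V[...,2]<.175)&(V[...,0]>.6)&(V[...,0]<.64)&(V[...,1]>.12)&(V[...,1]<.42)]
    p=np.polyfit(R[:,1],R[:,0],1);print("rail x=",p.round(4),"yaw",np.degrees(-np.arctan(p[0])).round(2))
from scipy.spatial.transform import Rotation as Ro
q=status.read_state()["ee_rot"];print(Ro.from_quat(np.r_[q[1:],q[0]]).as_matrix().round(3))
E
cat >> h.py <<'E'
from scipy.spatial.transform import Rotation as Ro
def quat(a):
    "tool down, jaw axis (tool z) at (-sin a, cos a)"
    c,s=np.cos(a),np.sin(a)
    x,y,z,w=Ro.from_matrix(np.array([[c,0,-s],[s,0,c],[0,-1,0]])).as_quat()
    return np.array([w,x,y,z])
E
python3 m2.py
python3 - <<'E'
from h import *
for a in (0,180): 
  print(a,kin.inverse_kinematics([.555,.155,.137],quat(np.radians(a))))
for a in (-70.3,109.7): 
  print(a,kin.inverse_kinematics([.48,-.13,.1],quat(np.radians(a))))
for a in range(-180,180,30):
  q=kin.inverse_kinematics([.535,-.241,.1],quat(np.radians(a)));print(a,None if q is None else np.round(q,2)[[0,5]])
E
```

```text
gearbox rect ((534.9940795898438, -240.7250213623047), (71.87200927734375, 61.52886199951172), 19.449567794799805)
top knob [ 0.5356 -0.2407] 124 anvil top [ 0.4915 -0.1171] 86 axis deg -70.34 dist 0.1312
   anvil 86 z 0.0782 x 1/5/95/99% [-10.4  -9.7   9.8  10.6] y [-16.9 -14.9  15.1  16.3]
   jaw 34 z 0.0674 x 1/5/95/99% [-10.9 -10.6  44.9  45.6] y [-16.  -14.7  13.9  15.2]
   gear 282 z 0.0817 x 1/5/95/99% [101.5 103.  159.4 161.6] y [-35.1 -33.3  33.   34.7]
   base 1493 z 0.02 x 1/5/95/99% [-32.4 -25.8 154.6 173.6] y [-54.4 -51.6  51.   53.8]
rail x= [-0.0202  0.621 ] yaw 1.16
side knob [ 0.5367 -0.2382] 102 anvil top [ 0.4931 -0.1142] 82 axis deg -70.59 dist 0.1314
   anvil 82 z 0.0771 x 1/5/95/99% [-12.  -10.8  10.4  11.4] y [-16.5 -15.2  14.7  15.5]
   jaw 60 z 0.0664 x 1/5/95/99% [-12.7 -10.4  46.8  99.2] y [-15.7 -14.4  15.4  27.8]
   gear 220 z 0.0813 x 1/5/95/99% [100.1 102.2 159.  163.1] y [-35.3 -33.5  33.5  35.3]
   base 1124 z 0.0195 x 1/5/95/99% [-33.3 -29.5 151.6 174.4] y [-54.3 -51.2  51.9  54.4]
rail x= [-0.0227  0.6225] yaw 1.3
[[-0.954 -0.     0.299]
 [-0.299  0.002 -0.954]
 [-0.    -1.    -0.002]]
0 [ 1.43215448e-01  1.41130960e-02  1.81417149e+00 -4.44089210e-16
  1.31330807e+00 -1.42758088e+00]
180 [ 1.43215448e-01  1.41130960e-02  1.81417149e+00 -4.44089210e-16
  1.31330807e+00  1.71401177e+00]
-70.3 [-4.14255550e-01 -1.36474156e-01  2.02406504e+00 -4.44089210e-16
  1.25400177e+00 -7.58085412e-01]
109.7 [-4.14255550e-01 -1.36474156e-01  2.02406504e+00 -4.44089210e-16
  1.25400177e+00  2.38350724e+00]
-180 [-0.55  1.02]
-150 [-0.55  0.5 ]
-120 [-0.55 -0.03]
-90 [-0.55 -0.55]
-60 [-0.55 -1.07]
-30 [-0.55 -1.6 ]
0 [-0.55 -2.12]
30 [-0.55 -2.64]
60 [-0.55  3.12]
90 [-0.55  2.59]
120 [-0.55  2.07]
150 [-0.55  1.54]
```

```bash
python3 - <<'E'
from h import *
a=np.radians(1.2)
r.move_pose([.5548,.1555,.26],quat(a))
print(r.movel([.5548,.1555,.137],feed=.15,guard=10), status.read_state()["ee_pos"])
f0=status.read_state()["contact_force"]
r.move_gripper(0.3,40)
st=status.read_state();print(st["clock"],st["finger_gap"],st["contact_force"]-f0,st["ee_pos"])
s=imaging.get_image("side")
save(s,"pics/s2.png",(180,130,330,270),5)
E
```

```text
False [0.55564782 0.15558367 0.13827002]
4.425 0.5788229605672299 [-0.43772233  1.28647006  3.27147654] [0.55550797 0.15572    0.1382031 ]
```

View pics/s2.png

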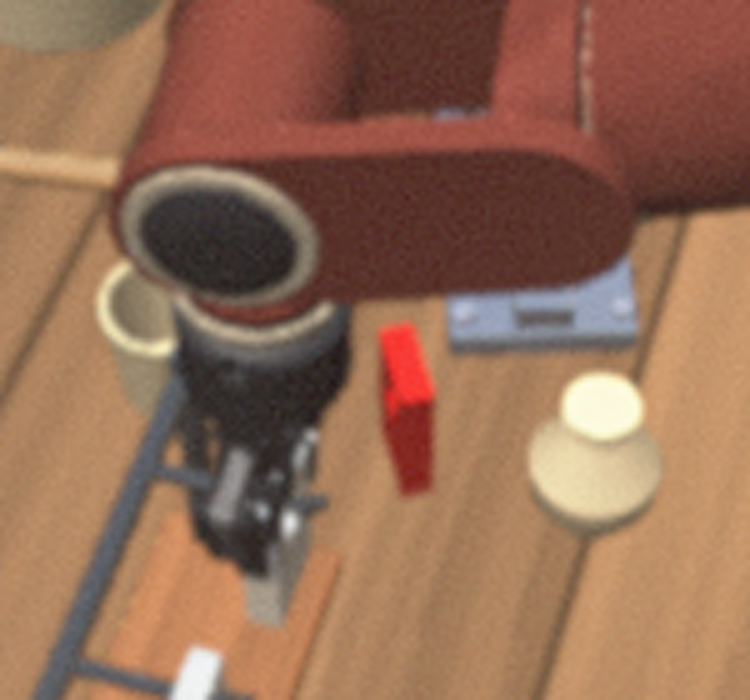

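The grip holds at about 49 mm, which matches the plate's 50 mm width. Now lift 11 mm and draw it off along the rack's -x.

```bash
python3 - <<'E'
from h import *
a=np.radians(1.2); d=-np.array([np.cos(a),np.sin(a),0])
p=np.array([.5548,.1555,.137])
S=lambda:status.read_state()
f0=S()["contact_force"]
p=p+[0,0,.011]
print(r.movel(p,feed=.05,guard=15),(S()["contact_force"]-f0).round(2),S()["ee_pos"],S()["finger_gap"])
f0=S()["contact_force"]
p=p+.065*d
print(r.movel(p,feed=.08,guard=6),(S()["contact_force"]-f0).round(2),S()["ee_pos"],S()["finger_gap"])
p[2]=.20
print(r.movel(p,feed=.15),S()["ee_pos"],S()["contact_force"],S()["clock"])
s=imaging.get_image("side")
save(s,"pics/s3.png",(180,130,330,270),5)
import pickle;pickle.dump(s,open("b.pkl","wb"))
E
```

```text
False [ 0.88 -1.18 -5.58] [0.55476116 0.15544049 0.1480489 ] 0.5800478575625806
False [-0.87 -0.84 -0.04] [0.49017547 0.15412302 0.14822518] 0.5767467127034952
False [0.49002985 0.15409916 0.19995122] [ 0.2580258  -0.59889159 -0.94538027] 6.3
```

View pics/s3.png

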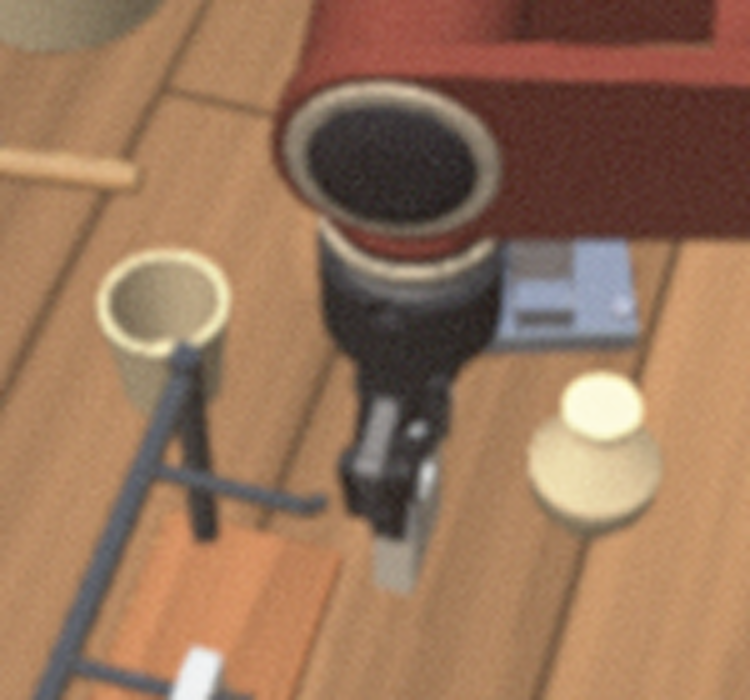

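The plate is off the hook and hanging upright in the fingers at about (405,520). Next I carry it above the bed and compare plate and anvil in the same camera.

```bash
cat > c.py <<'E'
from h import *
def check(lo,hi,name=None):
    s=imaging.get_image("side");V=cloud(s);c=s["color"].astype(int)
    a=np.array([.4931,-.1142]);th=np.radians(-70.5);u=np.array([np.cos(th),np.sin(th)]);v=np.array([-u[1],u[0]])
    q=V[...,:2]-a; gx=q@u-.011; gy=q@v
    m=(V[...,2]>lo)&(V[...,2]<hi)&(abs(gx-.0125)<.03)&(abs(gy)<.045)&(c.max(2)-c.min(2)<40)&(c.min(2)>70)
    X,Y,Z=gx[m]*1e3,gy[m]*1e3,V[...,2][m]*1e3
    print(m.sum(),"gx%",np.percentile(X,[2,10,25,50,75,90,98]).round(1),"gy%",np.percentile(Y,[2,10,50,90,98]).round(1),"z",Z.min().round(1),Z.max().round(1))
    for z in np.arange(lo*1e3,hi*1e3,10):
        k=(Z>=z)&(Z<z+10)
        if k.sum()>8:
            print(" z",z,k.sum(),"gx med",np.median(X[k]).round(1),"gy lim",np.percentile(Y[k],[3,97]).round(1),"slope gx/gy",np.polyfit(Y[k],X[k],1)[0].round(3))
    if name: save(s,name,(240,100,340,215),6); 
    print(np.argwhere(m).mean(0))
E
python3 - <<'E'
from h import *; from c import check
th=np.radians(-70.45);u=np.array([np.cos(th),np.sin(th)])
bed=np.array([.4923,-.1157])+.0235*u; print(bed)
r.move_pose([.48,.05,.23],quat(np.radians(-35)))
r.move_pose([*bed,.19],quat(th))
r.dwell(.2); st=status.read_state();print(st["ee_pos"],st["clock"],st["finger_gap"])
check(.128,.19,"pics/s4.png")
E
```

```text
[ 0.50016379 -0.13784522]
[ 0.50058781 -0.13640256  0.19049799] 7.8583 0.5804667236663769
255 gx% [0.5 2.  2.9 4.  5.1 6.2 9.3] gy% [-24.2 -19.4   1.   22.2  25.4] z 137.2 190.0
 z 138.0 41 gx med 3.7 gy lim [-21.5  21.5] slope gx/gy 0.009
 z 148.0 47 gx med 3.5 gy lim [-23.9  24.2] slope gx/gy -0.022
 z 158.0 53 gx med 3.7 gy lim [-23.   25.4] slope gx/gy 0.009
 z 168.0 51 gx med 4.3 gy lim [-22.5  25.4] slope gx/gy 0.057
 z 178.0 50 gx med 4.4 gy lim [-24.5  23.6] slope gx/gy -0.03
 z 188.0 11 gx med 4.4 gy lim [-17.1  22.1] slope gx/gy 0.004
[149.49019608 289.0745098 ]
```

View pics/s4.png

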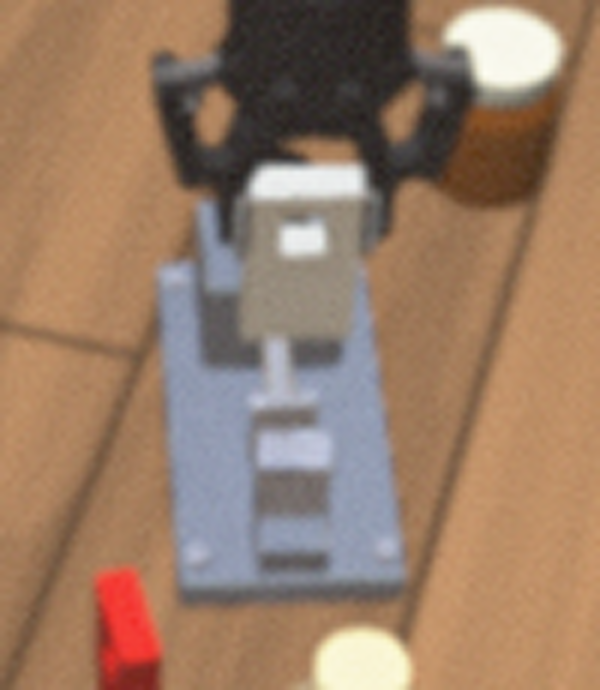

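The plate's anvil-side face measures 3.5 to 4.4 mm in front of the anvil plane (target 3.5), and it is centred within 1 mm across. Lower it with a guard.

```bash
python3 - <<'E'
from h import *; from c import check
th=np.radians(-70.45);u=np.array([np.cos(th),np.sin(th)])
bed=np.array([.50016,-.13785])
S=status.read_state
tgt=np.array([.50059,-.13640])-.0005*u   # desired actual xy
cmd=tgt.copy()
r.movel([*cmd,.137],feed=.12); r.dwell(.3)
e=S()["ee_pos"];print(e,(e[:2]-tgt)*1e3)
cmd+=tgt-e[:2]
f0=S()["contact_force"]
print(r.movel([*cmd,.085],feed=.06,guard=5),S()["ee_pos"])
print(r.movel([*cmd,.066],feed=.02,guard=5),S()["ee_pos"],(S()["contact_force"]-f0).round(2),S()["clock"])
check(.05,.11,"pics/s5.png")
E
```

```text
[ 0.50093088 -0.13617393  0.13792141] [ 0.50819878 -0.24510171]
False [ 0.50032055 -0.13585541  0.08550496]
True [ 0.4998801  -0.13565419  0.07083759] [1.17 0.07 4.04] 10.5167
362 gx% [-16.3  -8.4   0.2   2.7   5.4  14.2  22. ] gy% [-33.4 -24.5   0.4  24.3  33.9] z 50.3 109.9
 z 50.0 17 gx med 1.9 gy lim [-23.1  24.6] slope gx/gy -0.006
 z 60.0 25 gx med 3.5 gy lim [-23.8  24.9] slope gx/gy -0.169
 z 70.0 109 gx med 0.2 gy lim [-22.3  22.5] slope gx/gy 0.01
 z 80.0 51 gx med 2.2 gy lim [-35.1  33.8] slope gx/gy 0.008
 z 90.0 46 gx med 2.7 gy lim [-35.3  37.1] slope gx/gy -0.012
 z 100.0 114 gx med 4.7 gy lim [-29.4  29.5] slope gx/gy -0.036
[168.85082873 288.09392265]
```

View pics/s5.png

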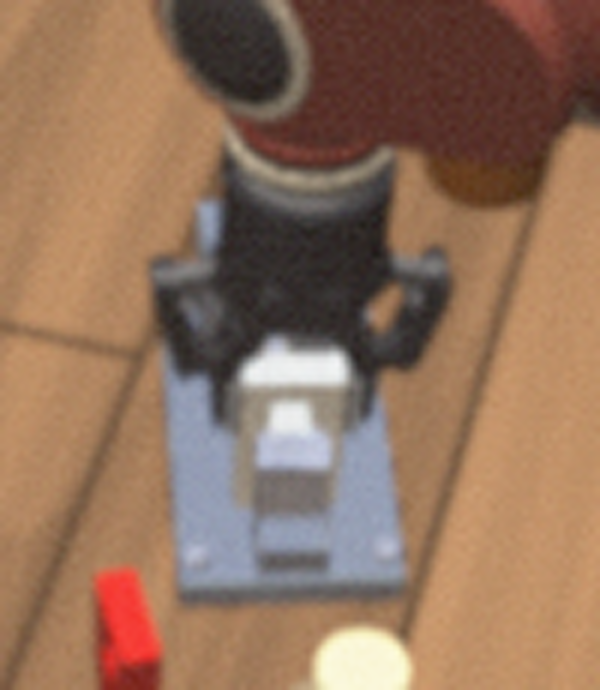

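The plate stands on the bed (bottom at about 0.019 m by kinematics) with its face about 2.5 mm clear of the anvil. Release it, retreat, check, and go above the knob.

```bash
python3 - <<'E'
from h import *; from c import check
S=status.read_state
r.move_gripper(0.95); p=S()["ee_pos"];print(p,S()["contact_force"])
r.movel([p[0],p[1],.19],feed=.15)
a=np.radians(50)
K=[.5361,-.2395]
q=kin.inverse_kinematics([*K,.19],quat(a));print(q)
r.movej(q); r.dwell(.2)
st=S();print(st["ee_pos"],st["q"][5],st["clock"])
check(.05,.115,"pics/s6.png")
E
```

```text
[ 0.4987442  -0.13514394  0.06952982] [ 0.04869932 -1.37725767  0.23492272]
[-5.46852357e-01 -7.82465327e-03  1.74414879e+00 -4.44089210e-16
  1.40526852e+00 -2.99031331e+00]
[ 0.5361095  -0.23939642  0.1900482 ] -2.9901655302313803 14.0667
338 gx% [-15.7  -7.9   1.2   3.6  10.5  16.7  22.7] gy% [-24.1 -20.5   0.6  20.9  25.1] z 51.4 113.5
 z 50.0 14 gx med 2.3 gy lim [-24.4  24.7] slope gx/gy -0.036
 z 60.0 24 gx med 3.6 gy lim [-23.6  24.8] slope gx/gy -0.122
 z 70.0 105 gx med 0.5 gy lim [-20.6  24.6] slope gx/gy 0.04
 z 80.0 32 gx med 2.1 gy lim [-22.1  25.1] slope gx/gy 0.111
 z 90.0 33 gx med 2.8 gy lim [-24.7  25.1] slope gx/gy 0.105
 z 100.0 94 gx med 8.4 gy lim [-24.1  23.5] slope gx/gy -0.004
 z 110.0 36 gx med 11.1 gy lim [-19.4  23.1] slope gx/gy -0.034
[167.94674556 287.81656805]
```

View pics/s6.png

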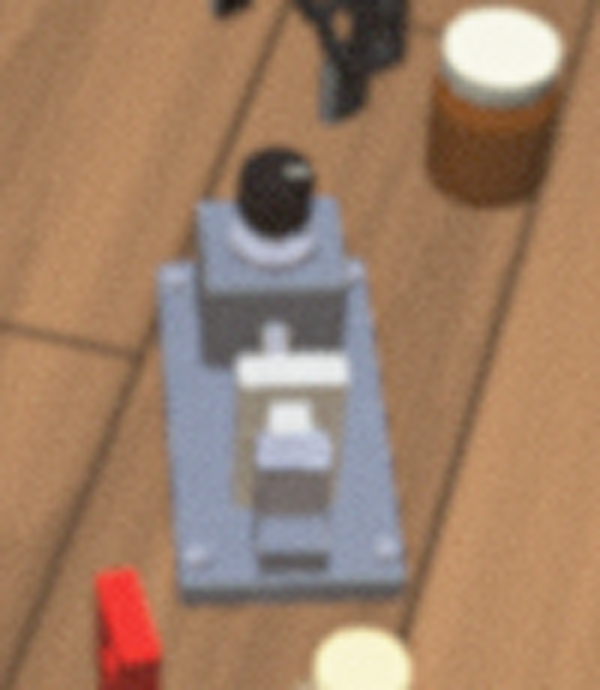

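The plate stands upright and released, with the white mark on the knob at about (295,170) in the crop. Now grip the knob and turn it in small steps, logging torque.

```bash
python3 - <<'E'
from h import *
import json
S=status.read_state
K=[.5361,-.2395]
print(r.movel([*K,.099],feed=.12,guard=8))
r.dwell(.2); st=S();f0=st["contact_force"];m0=st["moment"];print(st["ee_pos"],m0)
r.move_gripper(0.2,60); r.dwell(.2)
st=S();print("gap",st["finger_gap"],"F",(st["contact_force"]-f0).round(2),"M",(st["moment"]-m0).round(3),st["ee_pos"],st["clock"])
log=[];q=np.array(kin.inverse_kinematics([*K,.099],quat(np.radians(50))))
print(q,st["q"])
for i in range(33):
    q[5]+=.12; r.movej(q); r.dwell(.05)
    st=S();mz=(st["moment"]-m0)[2];log.append(mz)
    if i>6:
        b=np.median(log[2:6])
        if all(abs(x)-abs(b)>.08 for x in log[-2:]): break
    if np.linalg.norm(st["contact_force"]-f0)>35: print("force");break
print(np.round(log,3).tolist(),i,st["q"][5],(st["contact_force"]-f0).round(1),st["clock"])
json.dump(dict(m0=m0.tolist(),q=q.tolist(),f0=f0.tolist()),open("k.json","w"))
E
```

```text
False
[ 0.53674481 -0.23988097  0.1001917 ] [0.01724646 0.03804905 0.06637802]
gap 0.4060190317142208 F [ 3.61 -2.49 -0.59] M [-0.469 -0.626  0.005] [ 0.53769953 -0.24085506  0.10015118] 15.9083
[-5.46852357e-01  8.11289629e-02  1.81295262e+00 -4.44089210e-16
  1.24751107e+00 -2.99031331e+00] [-5.47197502e-01  8.10063483e-02  1.81099047e+00 -4.68211335e-04
  1.24420924e+00 -2.99039981e+00]
[-0.336, -0.409, -0.441, -0.406, -0.341, -0.341, -0.379, -0.383, -0.399, -0.313, -0.352, -0.314, -0.402, -0.365, -0.355, -0.242, -0.237, -0.263, -0.249, -0.258, -0.282, -0.182, -0.289, -0.226, -0.226, -0.285, -0.22, -0.289, -0.246, -0.309, -0.294, -0.23, -0.258] 32 0.9701873562928928 [-0.4 -5.5  1.6] 25.8083
```

No clear torque step yet after 3.96 rad of turning. Check how far the plate has moved.

```bash
python3 - <<'E'
from h import *; from c import check
check(.08,.115,"pics/s7.png")
E
```

```text
195 gx% [-2.  -0.2  1.1  3.9 10.3 15.  20. ] gy% [-24.5 -21.2   1.1  21.9  25.1] z 80.0 114.3
 z 80.0 35 gx med 1.2 gy lim [-22.3  25.3] slope gx/gy 0.137
 z 90.0 36 gx med 2.1 gy lim [-24.3  25.1] slope gx/gy 0.098
 z 100.0 89 gx med 4.8 gy lim [-24.1  22.8] slope gx/gy -0.016
 z 110.0 35 gx med 11.0 gy lim [-21.9  23.5] slope gx/gy -0.08
[164.76410256 288.05128205]
```

View pics/s7.png

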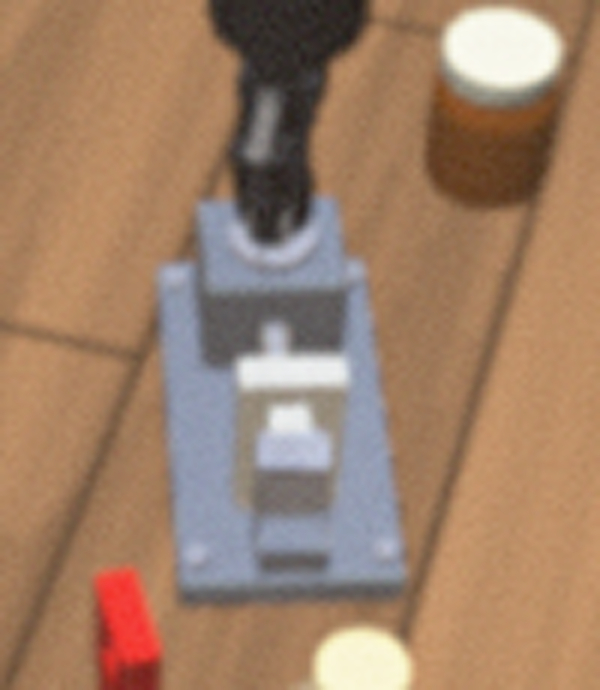

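The plate has moved about 1 mm towards the anvil, but the torque is ambiguous. I'll let go, swing aside, and read the marks and the jaw from both cameras.

```bash
cat > look.py <<'E'
from h import *
import pickle
def look(tag):
    out={}
    for n in("side","top"):
        ims=[imaging.get_image(n) for _ in range(6)]
        im=ims[0]; c=np.mean([i["color"] for i in ims],0); im["color"]=c.round().astype(np.uint8)
        d=np.array([i["depth"] for i in ims]); im["depth"]=np.median(d,0); out[n]=im
    pickle.dump(out,open(tag+".pkl","wb"))
    s,t=out["side"],out["top"]
    a=cv2.resize(s["color"][118:190,268:318],None,fx=8,fy=8,interpolation=cv2.INTER_CUBIC)
    b=cv2.resize(t["color"][176:224,274:340],None,fx=5.9,fy=5.9,interpolation=cv2.INTER_CUBIC)
    H=max(a.shape[0],b.shape[0]);pad=lambda x:np.pad(x,((0,H-x.shape[0]),(0,0),(0,0)))
    cv2.imwrite("pics/%s.png"%tag,np.hstack([pad(a),pad(b)])[...,::-1])
    V=cloud(t);Z=V[...,2]
    A=np.array([.4915,-.1171]);th=np.radians(-70.4);u=np.array([np.cos(th),np.sin(th)]);v=np.array([-u[1],u[0]])
    q=V[...,:2]-A;gx=(q@u-.011)*1e3;gy=(q@v)*1e3
    for nm,lo,hi,x0,x1 in(("plate top",.104,.116,-5,25),("jaw top",.06,.073,12,50)):
        m=(Z>lo)&(Z<hi)&(gx>x0)&(gx<x1)&(abs(gy)<30)
        print(tag,nm,m.sum(),"gx",gx[m].mean().round(2),np.percentile(gx[m],[5,95]).round(1),"gy",gy[m].mean().round(2)) if m.any() else print(nm,0)
E
python3 - <<'E'
from h import *; from look import look
S=status.read_state
r.move_gripper(0.8); p=S()["ee_pos"]
r.movel([p[0],p[1],.165],feed=.2)
q=S()["q"].copy(); q[0]-=.45; r.movej(q)
look("k1");print(S()["clock"],S()["q"])
E
```

```text
k1 plate top 117 gx 8.82 [ 0.5 17.2] gy -0.11
k1 jaw top 7 gx 24.92 [24.3 25.8] gy -0.27
28.3917 [-9.96147213e-01  1.20313025e-02  1.76631811e+00  3.06559517e-06
  1.36198725e+00  9.70050703e-01]
```

View pics/k1.png

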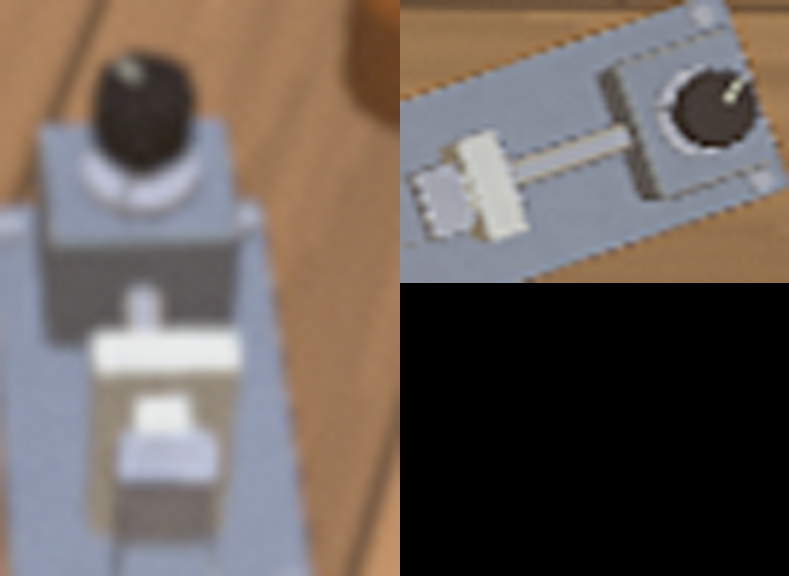

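The plate's top is now centred at gauge x = 8.8 mm, so it is against the anvil (9.0 when tight). The collar's black mark shows at about (125,185) and the knob's white mark at about (130,70) in the side crop and (737,90) in the top crop. I'll work out the mark angles before turning any further.

```bash
cat > marks.py <<'E'
from h import *
import pickle,sys
def onplane(im,uv,z):
    p=cv2.undistortPoints(np.array(uv,float).reshape(-1,1,2),im["K"],im["dist"]).reshape(-1,2)
    d=np.c_[p,np.ones(len(p))]@im["R"]; o=-im["R"].T@im["t"]
    return o+d*((z-o[2])/d[:,2])[:,None]
def marks(im,n):
    b=(262,115,320,160) if n=="side" else (305,170,345,215)
    k={"side":np.array([.5367,-.2382]),"top":np.array([.5356,-.2407])}[n]
    c=im["color"].astype(float).mean(2)
    v,u=np.mgrid[b[1]:b[3],b[0]:b[2]]
    g=c[b[1]:b[3],b[0]:b[2]].ravel(); uv=np.c_[u.ravel(),v.ravel()]
    P=onplane(im,uv,.130)[:,:2]-k; R=np.hypot(*P.T)
    m=R<.0165; w=np.clip(g-np.median(g[m])-20,0,None)*m
    q=(P*w[:,None]).sum(0)/w.sum()
    print(n,"white: n",(w>0).sum(),"angle",np.degrees(np.arctan2(q[1],q[0])).round(1),"r mm",(np.hypot(*q)*1e3).round(1),"contrast",w.max().round(0))
    # collar annulus: brightness v angle on z=.088 
    for rr in (.0195,.0205,.0215):
        th=np.radians(np.arange(-180,180,6)); X=np.c_[k[0]+rr*np.cos(th),k[1]+rr*np.sin(th),np.full(len(th),.088)]
        px,_=cv2.projectPoints(X,cv2.Rodrigues(im["R"])[0],im["t"],im["K"],im["dist"])
        val=cv2.remap(c.astype(np.float32),px[:,0,:1].astype(np.float32),px[:,0,1:].astype(np.float32),cv2.INTER_LINEAR).ravel()
        print("  collar r",rr,[(int(round(np.degrees(t))),int(x)) for t,x in zip(th,val) if 0<=np.degrees(t)<=186 or np.degrees(t)<-170])
if __name__=="__main__":
    s,t=pickle.load(open("a.pkl","rb"))
    print("start");marks(s,"side");marks(t,"top")
    o=pickle.load(open("k1.pkl","rb"));print("now");marks(o["side"],"side");marks(o["top"],"top")
E
python3 marks.py
```

```text
start
side white: n 13 angle -145.3 r mm 11.3 contrast 60.0
  collar r 0.0195 [(-180, 165), (-174, 165), (0, 180), (6, 183), (12, 181), (18, 179), (24, 174), (30, 172), (36, 169), (42, 166), (48, 162), (54, 157), (60, 157), (66, 156), (72, 156), (78, 162), (84, 162), (90, 159), (96, 155), (102, 149), (108, 147), (114, 148), (120, 149), (126, 152), (132, 156), (138, 156), (144, 156), (150, 158), (156, 159), (162, 159), (168, 161), (174, 166)]
  collar r 0.0205 [(-180, 158), (-174, 159), (0, 177), (6, 179), (12, 176), (18, 172), (24, 167), (30, 164), (36, 162), (42, 159), (48, 155), (54, 151), (60, 151), (66, 150), (72, 149), (78, 156), (84, 157), (90, 153), (96, 147), (102, 141), (108, 138), (114, 140), (120, 142), (126, 144), (132, 149), (138, 150), (144, 147), (150, 150), (156, 150), (162, 147), (168, 153), (174, 159)]
  collar r 0.0215 [(-180, 151), (-174, 154), (0, 175), (6, 175), (12, 171), (18, 167), (24, 161), (30, 157), (36, 156), (42, 154), (48, 149), (54, 147), (60, 147), (66, 144), (72, 146), (78, 152), (84, 152), (90, 148), (96, 144), (102, 139), (108, 136), (114, 138), (1
[... 3051 characters left out ...]
52), (18, 164), (24, 176), (30, 173), (36, 165), (42, 158), (48, 156), (54, 158), (60, 157), (66, 153), (72, 153), (78, 155), (84, 139), (90, 139), (96, 154), (102, 157), (108, 158), (114, 159), (120, 160), (126, 156), (132, 157), (138, 166), (144, 169), (150, 166), (156, 169), (162, 176), (168, 171), (174, 156)]
  collar r 0.0215 [(-180, 146), (-174, 149), (0, 154), (6, 155), (12, 147), (18, 152), (24, 162), (30, 165), (36, 156), (42, 152), (48, 149), (54, 147), (60, 145), (66, 144), (72, 145), (78, 150), (84, 139), (90, 136), (96, 146), (102, 149), (108, 150), (114, 152), (120, 150), (126, 146), (132, 147), (138, 155), (144, 156), (150, 153), (156, 160), (162, 162), (168, 158), (174, 149)]
```

```bash
cat > marks2.py <<'E'
from h import *
import pickle
k0={"side":np.array([.5367,-.2382]),"top":np.array([.5356,-.2407])}
def polar(im,n,z,r0,r1):
    th=np.radians(np.arange(-180,180,4)); rs=np.linspace(r0,r1,5)
    T,R=np.meshgrid(th,rs); X=np.c_[(k0[n][0]+R*np.cos(T)).ravel(),(k0[n][1]+R*np.sin(T)).ravel(),np.full(T.size,z)]
    px,_=cv2.projectPoints(X,cv2.Rodrigues(im["R"])[0],im["t"],im["K"],im["dist"])
    c=im["color"].astype(np.float32).mean(2)
    return cv2.remap(c,px[:,0,:1].astype(np.float32),px[:,0,1:].astype(np.float32),cv2.INTER_CUBIC).reshape(T.shape).mean(0)
s,t=pickle.load(open("a.pkl","rb"));o=pickle.load(open("k1.pkl","rb"))
for n,a,b in(("side",s,o["side"]),("top",t,o["top"])):
    for nm,z,r0,r1 in(("white",.130,.008,.015),("collar",.088,.0185,.022)):
        d=polar(b,n,z,r0,r1)-polar(a,n,z,r0,r1)
        th=np.arange(-180,180,4)
        for sg,l in((1,"brighter now"),(-1,"darker now")):
            i=np.argsort(-sg*d)[:7]; print(n,nm,l,sorted([(int(th[j]),int(d[j])) for j in i]))
E
python3 marks2.py
```

```text
side white brighter now [(-60, 56), (-56, 64), (-52, 71), (-48, 74), (-44, 74), (-40, 70), (-36, 64)]
side white darker now [(-156, -65), (-152, -70), (-148, -73), (-144, -74), (-140, -72), (-136, -69), (-132, -65)]
side collar brighter now [(-164, 11), (-160, 15), (-156, 19), (-152, 22), (-148, 23), (-144, 20), (-140, 15)]
side collar darker now [(-24, -15), (-20, -15), (-16, -13), (80, -13), (84, -17), (88, -17), (92, -13)]
top white brighter now [(-52, 40), (-48, 63), (-44, 85), (-40, 101), (-36, 104), (-32, 91), (-28, 65)]
top white darker now [(-172, -62), (-168, -80), (-164, -90), (-160, -91), (-156, -83), (-152, -66), (-148, -43)]
top collar brighter now [(-168, 37), (-164, 39), (-64, 58), (-60, 82), (-56, 97), (-52, 84), (-48, 31)]
top collar darker now [(-136, -39), (-132, -67), (-128, -74), (-124, -55), (-120, -32), (84, -27), (88, -30)]
```

Both marks started aligned, near -160°. The collar has travelled about 112 to 119° and the knob 227°, so the ratchet has already slipped about 108 to 118° and I must turn no further. My torque test was wrong: it compared magnitudes, so it missed the signed +0.12 N m step near 1.85 rad. One last look at the scene before handing in.

```bash
python3 - <<'E'
from h import *; from c import check
t=imaging.get_image("top");save(t,"pics/end.png",(60,120,400,260),2.3)
check(.08,.115)
st=status.read_state();print(st["clock"],st["finger_gap"],st["ee_pos"],st["contact_force"])
E
```

```text
190 gx% [-1.5 -0.   1.3  3.6 10.1 16.1 18.9] gy% [-24.7 -21.3   0.6  20.8  25.1] z 80.3 113.5
 z 80.0 30 gx med 1.9 gy lim [-22.7  25.2] slope gx/gy 0.041
 z 90.0 38 gx med 2.5 gy lim [-24.8  25.1] slope gx/gy 0.105
 z 100.0 85 gx med 5.8 gy lim [-23.9  22.7] slope gx/gy -0.025
 z 110.0 37 gx med 7.7 gy lim [-23.2  20.9] slope gx/gy 0.019
[164.63684211 288.22631579]
28.4917 0.7968970729045619 [ 0.37886013 -0.44873776  0.16552678] [-0.35178882 -0.28750613 -0.53603781]
```

View pics/end.png

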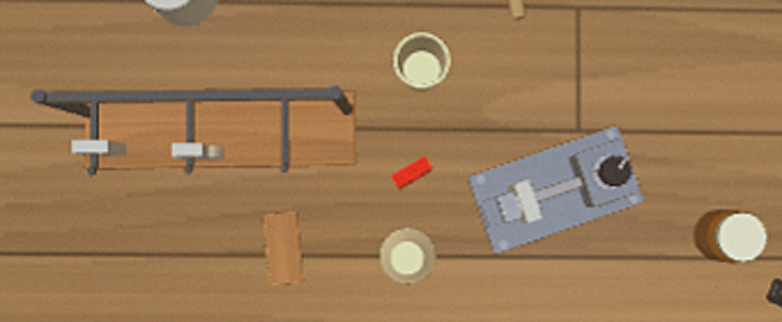

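```bash
python3 -c "
from h import *
order.hand_in()"
```

```text
the job is handed in; nothing more can be done
```

I handed the job in at 28.5 s of the 67 s. The plate is clamped, but the ratchet slipped close to the third-of-a-turn limit and may be slightly past it.

**What I did:** I lifted the plate off its hook, stood it upright on the bed in front of the anvil and let go. I then turned the knob 3.96 rad (227°) clockwise in a single grasp, released it and swung the arm clear.

**What the last checks showed:**
- **Plate:** it stands upright, within about 1 mm of midway across the anvil. The top camera put its centre at gauge x = 8.8 mm; 9.0 would be tight against the anvil. The side camera disagreed, showing a face gap of about 2 mm, which I took as camera bias.
- **Other things:** the short plate, disc, cup, vase, jar, rib and red plate look undisturbed in the last top view. The gripper is touching nothing.
- **Ratchet:** it certainly slipped more than 20°. My corrected estimate from the knob and collar marks is about 108–118°, give or take 10°. The uncorrected readings were higher, 129° from the top camera and 137° from the side; I put that down to an error in where I placed the knob's centre. The torque log suggests 117–124°. The limit is 120°, so I can't confirm it was met.

**What went wrong:** my stop test compared torque magnitudes. The jaw becoming tight showed up as a signed step of about +0.12 N m near 1.85 rad, so the test missed it and the turn ran to its preset end. I didn't turn the knob back, because that would have loosened the clamp.

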